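Press a label holder home behind the shelf lip

TASK

Take the white label holder off the free-turning turntable and push it down over the lip at the front of the small bench shelf, in the bay in front of the round tub, with its label plate towards you and its tongue in the channel behind the lip, until it sits fully home on the lip against the sprung strip. Finish while still gripping it and pressing it down fully home: the strip would lift it again if you let go, so do not release it. Leave the tub and the carton standing where they are on the shelf, and leave the dish on the turntable.

Things in the scene. Friction and masses are not known exactly. Their poses are not given: they have to be found in the camera images.
- label_holder: Loose white inverted-U clip, 50 g, 19 (x) x 50 (y) mm; origin centre of underside, -x the label side. Legs z 0-32 mm, 10 mm apart: label plate x -9.5 to -5.5, tongue x +4.5 to +9.5. Bridge z 32-38. Grip rib, to pinch from above: 12 mm thick (x, centred), 36 wide (y), z 38-68. Starts upright on the near half of the turntable disc, label side towards the robot within 55 degrees.
- tongue (a point): Middle of the bottom edge of the label holder's tongue (label holder x +7 mm, y 0, z 0), the edge is rounded; axes as the label holder's.
- turntable: Turntable standing fixed on the worktop; origin on its axis at the worktop. A grey disc of 95 mm radius, its top 28 mm above the worktop, turns on it without limit and almost without friction (any sideways touch turns it).
- riser: Fixed low white shelf 270 mm wide (y), top z 66 mm, grey label rail along its front (-x); origin on the worktop under the middle of the rail's channel, +x into the shelf (board ends at x 170). Lip x -10 to -5 mm, rounded top z 74. Channel x -5 to +5 mm, back wall up to z 66. It is open only in two bays 62 mm wide centred at y +66 (left) and y -66 (right); elsewhere filled up to z 69.
- bay_left (a point): Left bay (shelf y +66 mm): the point where the tongue's bottom middle (point tongue) lies when the label holder is centred and fully home, that is with its bridge resting on the lip; axes as the shelf's. It lies 42 mm above the worktop.
- bay_right (a point): Right bay (shelf y -66 mm): as bay_left.
- strip_left (a joint): Black sprung strip in the channel of the left bay: 0 m up at rest (its top 6 mm above the bay point), grows as it is pushed down; 0.006 m when the label holder is fully home. About 3 N to start it, 8 N at fully home.
- strip_right (a joint): The same in the right bay.
- culture_tub: Loose round tub with a screw lid, 68 mm diameter, 74 mm high, standing on the shelf board about 100 mm behind the channel, behind one of the two bays: this is the bay that gets the label. Origin at the centre of its underside.
- kit_carton: Loose small carton 52 x 76 x 42 mm standing on the shelf board behind the other bay. Origin at the centre of its underside.
- petri_dish: Loose shallow round dish, 62 mm diameter, 14 mm high, standing on the far half of the turntable disc. Origin at the centre of its underside.
There are look-alikes about, which are no part of the job. Leave any purple look-alike of the label_holder alone.

How it is judged:
On the way:
1. the label holder is lifted clear of the turntable in the gripper (height (world z) of label_holder above 0.055 m and contact force between label_holder and the fingers above 0.5 N and contact force between label_holder and turntable below 0.05 N), for 0.2 s.
At the end, for the whole second after the job is handed in: Fingers hold the label holder in the bay in front of the tub: tongue within 4.5 mm across and 9 mm along of the bay point, within 2 mm of home, that strip down 4.2 mm or more, the other up; square, upright, at rest. Tub and carton stand on the shelf, dish on the turntable (((y of culture_tub in the frame of riser above 0.02 m and value of joint strip_left above 0.0042 m and value of joint strip_right below 0.002 m and x of tongue in the frame of bay_left between -0.0045 and 0.0045 m and y of tongue in the frame of bay_left between -0.009 and 0.009 m and z of tongue in the frame of bay_left below 0.002 m) or (y of culture_tub in the frame of riser below -0.02 m and value of joint strip_right above 0.0042 m and value of joint strip_left below 0.002 m and x of tongue in the frame of bay_right between -0.0045 and 0.0045 m and y of tongue in the frame of bay_right between -0.009 and 0.009 m and z of tongue in the frame of bay_right below 0.002 m)) and angle between the y axis of label_holder and the y axis of riser, either way round below 0.15 rad and angle between label_holder's own z axis and vertical below 0.12 rad and linear speed of label_holder below 0.02 m/s and contact force between label_holder and the fingers above 2 N and angle between culture_tub's own z axis and vertical below 0.15 rad and height (world z) of each of culture_tub, kit_carton above 0.06 m and horizontal distance between petri_dish and turntable below 0.09 m and height (world z) of petri_dish above 0.022 m); the arm keeps its last pose, push and grip.
It fails at once if the tub or the carton is shoved more than 30 mm or knocked over (distance of any of culture_tub, kit_carton from where it was at the start of the episode above 0.03 m or angle between any of culture_tub, kit_carton's own z axis and vertical above 0.35 rad).
It fails at once if the dish is knocked off the turntable (height (world z) of petri_dish below 0.018 m or horizontal distance between petri_dish and turntable above 0.1 m).
It also fails if it takes over 38 s, if anything falls off the work surface, if the arm or the gripper's body presses on something with over 40 N, if the wrist force passes 120 N, or if a joint passes its speed limit or range.

ROBOT

A 6-joint arm with a two-finger parallel gripper is mounted at the origin on a cart in front of the work surface, level with it; the furniture and walls round the work are solid. World frame = base frame: x ahead of the robot, y to its left, z up, the work surface at z = 0. Lengths are in m, angles in rad, forces in N, time in s.
With the tool pointing down it reaches from about 0.375 to 0.975 m from the base axis. Payload 3.8 kg.
Tool frame: the origin (TCP) lies midway between the tips of the shut fingers; the grasp point (between the pads) lies 19 mm behind it; z points along the fingers, y is the line along which they close (so a half turn about z gives the same grasp; the last joint's range is limited). The gripper opens to 88 mm and grips with 3 to 60 N. Pads are 18 mm wide; open, the fingers measure 123 mm over their backs; the gripper's body (75 mm by 187 mm) begins 45 mm behind the grasp point.
Start: joints at [1.17, 0.264, 1.604, -0, 1.274, -0.037], TCP at [0.24, 0.631, 0.239] pointing down, gripper open.
Joint ranges: [-2.63, 2.63], [-0.94, 2.18], [0.31, 2.57], [-1.31, 4.45], [0, 2.66], [-2.55, 2.55]. Speed limits (rad/s): [2.57, 2.57, 3.14, 3.14, 3.14, 3.14].

INTERFACE

Orientations are given as a unit quaternion [w, x, y, z].
In Python, from station import manip gives the robot as it stands.
- The arm moves only by the shell command python3 -m creep 'ROWS'. ROWS is text: rows parted by semicolons, each of 7 numbers parted by spaces: the turn, a rotation vector about the tool's x, y, z in rad, then the shift along the tool's x, y, z in m, then the finger opening in m, from 0 to 0.0881. In form: ax ay az x y z gripper; .... A call has 1 to 5 rows; each row is the pose to reach, as a shift and turn from the pose commanded when the call began, along the tool's axes at that moment; what a row does not reach only later rows make up. A row lasts 1/10 s, in which the tool goes at most 50 mm and 8.59 degrees, less where a joint would pass 70% of its speed; a pose out of reach is approached as far as the arm can. A call with a gripper value outside its range is refused whole. The fingers move at their own pace and stop on an object; the grip force is fixed at half the most. Time passes only in rows, so rows that repeat a pose let the fingers close. It gives the time, the measured TCP pose, the force, the opening and the grip force at its end, in the units of the state.
- manip.state(): the state, without advancing time (a new reading comes with each control period).
- manip.capture(name): name is "scene" or "top" or "wrist"; returns (picture, depth): 420x560x3 uint8, blue, green, red; 420x560 float32, m along the optical axis (not along the pixel's ray), 0 where there is no reading.
- manip.camera_info(name): a dict with "fovy" (degrees; the focal length in pixels is half the picture's height over the tangent of half this angle, whatever the lens; pixels are square), "cx", "cy" (the principal point, pixels), "R" (3x3) and "t" (3): a world point X has camera coordinates R X + t. Camera axes: x right, y down, z forward; pixel columns grow to the right and rows downward; lengths in m; the calibration is good to about 2 mm. A picture is of the moment at which its call begins: read the wrist's pose just before it. camera_info takes no time and is no camera call; for the wrist camera it gives the pose at the moment of the call.
- manip.sign_off(): hands the job in; it is judged then, once.
The state is a dict: "time": time; "joints": joint angles; "qvel": joint speeds; "tau": joint torques, N m; "ee_pos": TCP position; "ee_rot": TCP orientation; "ft_force": force on the tool from outside, world axes, zero at the start; "torque": the same for the moment, N m; "width": finger opening in m; "grip_force": force on a finger pad.
Only numpy, scipy, OpenCV 4.12 (cv2) and the standard library are available. Lean on these libraries where they do the work, as an engineer would, in place of code of your own. Each camera call takes 0.05 s, during which the arm holds its last target. There are 200 camera calls.

## Working session

There is one attempt and no reset: what is moved stays moved. The work goes in short steps, Python scripts to look and compute and a shell command to move; the robot and the scene stay as the last step left them, time stands still between calls to the robot, and variables do not carry over. Pictures are saved under pics/ and viewed, at most 10 in all, crops included, and the job is handed in when it is done.

```bash
mkdir -p pics; ls
python3 - <<'E'
from station import manip
import cv2,numpy as np
s=manip.state();print({k:np.round(s[k],3) for k in('time','ee_pos','ee_rot','width')})
for n in("scene","top"):
    p,d=manip.capture(n);cv2.imwrite(f"pics/{n}0.png",p);np.save(f"pics/{n}0.npy",d)
    c=manip.camera_info(n);print(n,c)
E
```

```text
pics
{'time': np.float64(0.0), 'ee_pos': array([0.24 , 0.63 , 0.237]), 'ee_rot': array([-0.   ,  0.181,  0.983, -0.001]), 'width': np.float64(0.088)}
scene {'fovy': 46.64764675155149, 'cx': 276.9826827358829, 'cy': 207.54880215560812, 'R': array([[ 0.49005711, -0.87128719, -0.02650776],
       [-0.39088445, -0.1924696 , -0.90009155],
       [ 0.7791363 ,  0.45145773, -0.43489371]]), 't': array([-0.26791477,  0.24407965,  0.74895614])}
top {'fovy': 44.33588650937271, 'cx': 274.8371633794931, 'cy': 211.7412237420249, 'R': array([[-0.02114645, -0.9993645 ,  0.02869552],
       [-0.99455494,  0.01809778, -0.10263012],
       [ 0.10204557, -0.03070954, -0.9943056 ]]), 't': array([-0.0181082 ,  0.51408066,  1.04071596])}
```

View pics/scene0.png

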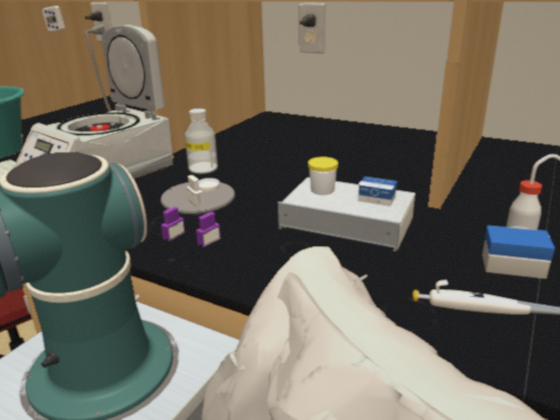

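View pics/top0.png

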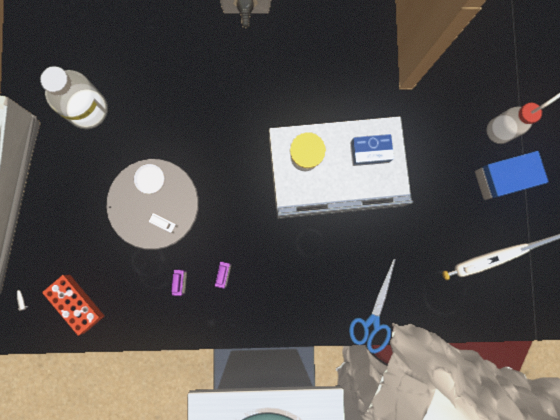

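The scene view shows the turntable at (198,195), with the white holder on it at (195,190). The yellow-lidded tub is at (322,175) and the carton at (378,190). 

In the top view the disc is at (152,203), the dish at (149,179) and the tub at (308,150), behind the left bay, whose dark channel is at about (312,208). 

Candidates for the holder in the top view are the white clip at (162,223) and the purple ones at (178,282) and (222,275). The white one fits, being white and on the near half of the disc. I'll confirm it in a crop.

```bash
cat > h.py <<'E'
import numpy as np,cv2
from scipy.spatial.transform import Rotation as Ro
from station import manip
def foc(c): return 210/np.tan(np.radians(c['fovy'])/2)
def ray(c,uv,z):
    "pixels -> world points on plane z"
    uv=np.atleast_2d(uv).astype(float);f=foc(c)
    d=np.c_[(uv[:,0]-c['cx'])/f,(uv[:,1]-c['cy'])/f,np.ones(len(uv))]@c['R']
    o=-c['R'].T@c['t'];return o+d*((z-o[2])/d[:,2])[:,None]
def cloud(c,d):
    v,u=np.mgrid[:420,:560];f=foc(c)
    P=np.dstack([(u-c['cx'])/f*d,(v-c['cy'])/f*d,d])
    return (P-c['t'])@c['R']
def proj(c,X):
    q=np.atleast_2d(X)@c['R'].T+c['t'];return q[:,:2]/q[:,2:]*foc(c)+[c['cx'],c['cy']]
def tool():
    s=manip.state();q=s['ee_rot'];return np.array(s['ee_pos']),Ro.from_quat([q[1],q[2],q[3],q[0]]).as_matrix(),s
E
python3 - <<'E'
from h import *
c=manip.camera_info("top");p=cv2.imread("pics/top0.png");d=np.load("pics/top0.npy");W=cloud(c,d)
for n,uv in dict(disc=(130,215),holder=(158,221),holder2=(172,228),dish=(149,179),tub=(308,150),board=(340,180),carton=(373,150)).items(): print(n,W[uv[1],uv[0]].round(4))
m=(W[...,2]>.05)&(W[...,2]<.2)
h=m.copy();h[:205]=0;h[245:]=0;h[:,:135]=0;h[:,190:]=0
P=W[h];print("holder pts",len(P),P.min(0),P.max(0)); T=P[P[:,2]>.085];print(len(T),T.mean(0),cv2.minAreaRect((T[:,:2]*1000).astype('f4')))
b=(abs(W[...,2]-.066)<.012);b[:,:260]=0;b[:,420:]=0;b[:110]=0;b[225:]=0
print("board",cv2.minAreaRect((W[b][:,:2]*1000).astype('f4')))
g=(abs(W[...,2]-.028)<.008);g[:150]=0;g[260:]=0;g[:,:95]=0;g[:,210:]=0
print("disc",cv2.minEnclosingCircle((W[g][:,:2]*1000).astype('f4')))
a=cv2.resize(p[150:255,100:210],None,fx=4,fy=4,interpolation=2)
cv2.imwrite("pics/cr.png",np.hstack([a,cv2.resize(cv2.imread("pics/scene0.png")[160:250,155:245],(360,420),interpolation=2)]))
E
```

```text
disc [0.5121 0.2688 0.0288]
holder [0.4928 0.1987 0.0956]
holder2 [0.4811 0.1773 0.0641]
dish [0.5842 0.228  0.0401]
tub [ 0.6172 -0.0894  0.1406]
board [ 0.5715 -0.1597  0.0656]
carton [ 0.6229 -0.2197  0.107 ]
holder pts 253 [0.47325753 0.17165169 0.05087524] [0.51169711 0.22213645 0.10057253]
121 [0.49236046 0.19702534 0.09587639] ((492.8001403808594, 197.8902130126953), (36.282310485839844, 11.14163589477539), 62.36771774291992)
board ((602.2507934570312, -159.85226440429688), (180.80628967285156, 270.8501892089844), 4.505483627319336)
disc ((536.4163208007812, 225.27511596679688), 94.44956970214844)
```

View pics/cr.png

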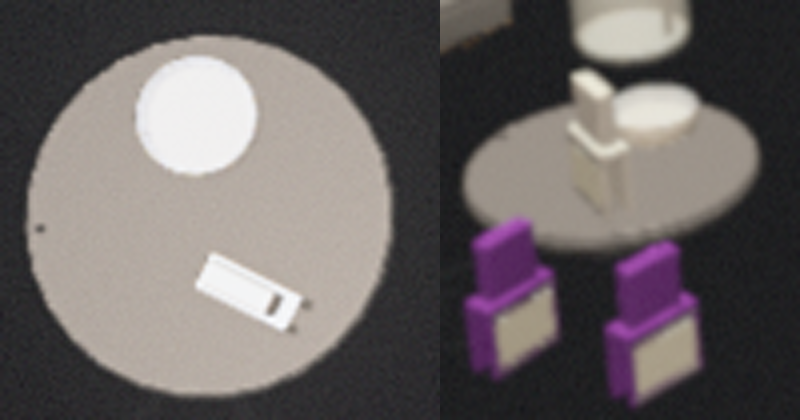

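The crop confirms the white clip. Its rib is centred near (0.492, 0.197) with the top at z 0.096. The label plate faces left in the scene view, which gives a yaw of about -28°. The tub is behind the left bay.

```bash
cat >> h.py <<'E'
def go(pos,yaw):
    "row to reach TCP pos, tool down, tool y at world angle yaw (deg)"
    p,R,s=tool();a=np.radians(yaw);y=np.array([np.cos(a),np.sin(a),0]);z=np.array([0,0,-1.])
    T=np.c_[np.cross(y,z),y,z]
    print("t",round(float(s['time']),2),"row",Ro.from_matrix(R.T@T).as_rotvec().round(3),(R.T@(np.array(pos)-p)).round(4))
E
python3 -c "
from h import *
go((.29,.36,.24),20);go((.47,.2,.22),-27.6)"
```

```text
t 0.1 row [-0.002  0.001  0.858] [-0.1429 -0.2347 -0.002 ]
t 0.1 row [-0.002  0.002  1.689] [-0.3681 -0.3202  0.0181]
```

```bash
python3 -m creep '0 0 0.85 -0.143 -0.235 0 0.05; 0 0 0.85 -0.143 -0.235 0 0.05; 0 0 0.85 -0.143 -0.235 0 0.05; 0 0 0.85 -0.143 -0.235 0 0.05; 0 0 0.85 -0.143 -0.235 0 0.05'; python3 -c "
from h import *
go((.47,.2,.22),-27.6)"
```

```text
time: 0.6
ee_pos: [0.2854, 0.3829, 0.2381]
ee_rot: [0.0, 0.531, 0.847, -0.0]
ft_force: [0.6, -0.1, 0.2]
width: 0.0511
grip_force: 0.0
t 0.6 row [-0.     0.001  0.933] [-0.2451  0.0864  0.0181]
```

```bash
python3 -m creep '0 0 0.93 -0.245 0.086 0.018 0.05; 0 0 0.93 -0.245 0.086 0.018 0.05; 0 0 0.93 -0.245 0.086 0.018 0.05; 0 0 0.93 -0.245 0.086 0.018 0.05; 0 0 0.93 -0.245 0.086 0.018 0.05';  python3 - <<'E'
from h import *
go((.47,.2,.22),-27.6)
c=manip.camera_info("wrist");p,d=manip.capture("wrist");cv2.imwrite("pics/w1.png",p)
print(c['R'],-c['R'].T@c['t'],proj(c,[[.4925,.1975,.096],[.5173,-.1004,.066]]))
E
```

```text
time: 1.1
ee_pos: [0.4644, 0.2085, 0.2212]
ee_rot: [-0.0, 0.805, 0.594, 0.0]
ft_force: [-0.1, 1.6, 0.4]
width: 0.0503
grip_force: 0.0
t 1.1 row [-0.    -0.     0.182] [-0.0065  0.0078  0.0012]
[[ 9.55366823e-01 -2.95420846e-01  8.69689467e-04]
 [-2.83907876e-01 -9.17312987e-01  2.79165188e-01]
 [-8.16734386e-02 -2.66952070e-01 -9.60242699e-01]] [0.48644186 0.27824356 0.36756742] [[314.81327973 205.69623934]
 [401.25221093 428.4155278 ]]
```

View pics/w1.png

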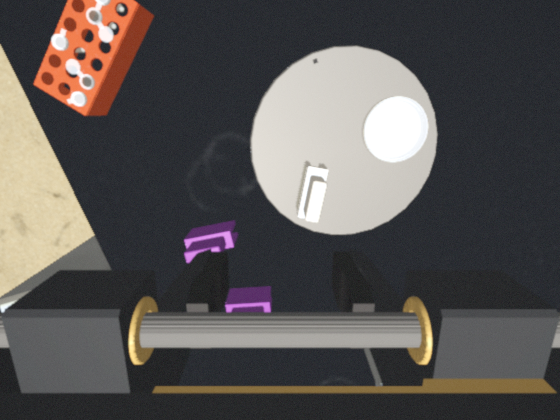

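The wrist view shows the holder at (314,195) on the disc, with the rib face at about (316,200). The dish is at (395,128), and the purple look-alikes at (210,240) and (250,300) are well clear. I'll refine the rib from this view and move over it.

Run:
```python
from h import *
c=manip.camera_info("wrist");p,d=manip.capture("wrist");W=cloud(c,d)
m=np.zeros((420,560),bool);m[155:230,290:340]=1
T=W[m&(W[...,2]>.088)&(W[...,2]<.12)];print(len(T),np.median(T,0),cv2.minAreaRect((T[:,:2]*1000).astype('f4')))
# colour: bright rib top contour cast on z=.096
g=p.min(2);q=((g>225)&m).astype('u1');r=cv2.minAreaRect(max(cv2.findContours(q,0,1)[0],key=cv2.contourArea)[:,0].astype('f4'));print(r)
x=ray(c,cv2.boxPoints(r),.096)[:,:2]*1000;print(cv2.minAreaRect(x.astype('f4')))
go((.492,.1975,.11),-27.6)
```

```text
632 [0.49466363 0.20193593 0.09612138] ((494.4798583984375, 200.6186065673828), (36.32582092285156, 12.035293579101562), 62.152034759521484)
((305.4615783691406, 189.69232177734375), (21.57277488708496, 54.520286560058594), 11.309932708740234)
((493.9204406738281, 206.73895263671875), (46.645721435546875, 18.479461669921875), 61.90489959716797)
t 1.2 row [0.001 0.002 0.18 ] [-0.0003  0.0266  0.1107]
```

```bash
python3 -m creep '0 0 0.15 0.001 0.026 0.04 0.05; 0 0 0.18 0.001 0.026 0.09 0.05; 0 0 0.18 0.001 0.026 0.09 0.05; 0 0 0.18 0.001 0.026 0.09 0.05'
python3 - <<'E'
from h import *
c=manip.camera_info("wrist");p,d=manip.capture("wrist");W=cloud(c,d)
m=(W[...,2]>.088)&(W[...,2]<.105)&(np.hypot(W[...,0]-.494,W[...,1]-.199)<.035)
T=W[m];print(len(T),np.median(T,0),cv2.minAreaRect((T[:,:2]*1000).astype('f4')))
go((.4937,.1995,.07),-27.7)
E
```

```text
time: 1.6
ee_pos: [0.4871, 0.2038, 0.1305]
ee_rot: [-0.001, 0.853, 0.523, -0.002]
ft_force: [0.9, 0.2, 0.5]
width: 0.0498
grip_force: 0.0
1231 [0.4950912  0.2025182  0.09610695] ((494.49969482421875, 200.7540283203125), (36.270896911621094, 11.999700546264648), 62.56199264526367)
t 1.65 row [ 0.    -0.     0.012] [-0.0022  0.0066  0.0625]
```

```bash
python3 -m creep '0 0 0.01 -0.002 0.006 0.04 0.05; 0 0 0.01 -0.002 0.006 0.062 0.05; 0 0 0.01 -0.002 0.006 0.062 0.05;0 0 0.01 -0.002 0.006 0.062 0.05'
python3 - <<'E'
from h import *
go((.494,.2,.07),-27.6)
E
```

```text
time: 2.05
ee_pos: [0.4945, 0.2002, 0.0718]
ee_rot: [0.0, 0.855, 0.518, 0.002]
ft_force: [0.3, 0.1, 0.7]
width: 0.05
grip_force: 0.0
t 2.05 row [ 0.002 -0.002 -0.   ] [-0.0004 -0.0004  0.0018]
```

```bash
python3 -m creep '0 0 0 0 0 0.001 0.02; 0 0 0 0 0 0.001 0.008; 0 0 0 0 0 0.001 0.005; 0 0 0 0 0 0.001 0.005; 0 0 0 0 0 0.001 0.005'; python3 -m creep '0 0 0 0 0 0 0.005; 0 0 0 0 0 0 0.005'
```

```text
time: 2.55
ee_pos: [0.4933, 0.1992, 0.0687]
ee_rot: [0.0, 0.856, 0.517, 0.0]
ft_force: [0.2, 0.3, -0.0]
width: 0.0119
grip_force: 0.2
time: 2.75
ee_pos: [0.4934, 0.1992, 0.0686]
ee_rot: [0.0, 0.856, 0.517, 0.0]
ft_force: [-0.3, -0.6, 1.9]
width: 0.012
grip_force: 30.0
```

Grasped at width 12 mm with 30 N. Now I'll lift.

```bash
python3 -m creep '0 0 0 0 0 -0.03 0.005; 0 0 0 0 0 -0.06 0.005; 0 0 0 0 0 -0.1 0.005; 0 0 0 0 0 -0.1 0.005; 0 0 0 0 0 -0.1 0.005'
python3 - <<'E'
from h import *
go((.485,-.165,.18),4.5)
E
```

```text
time: 3.25
ee_pos: [0.4939, 0.1994, 0.1694]
ee_rot: [0.0, 0.856, 0.517, 0.001]
ft_force: [-0.0, 0.4, -1.2]
width: 0.0118
grip_force: 30.0
t 3.25 row [ 0.002 -0.001 -0.562] [-0.3269  0.1614 -0.0109]
```

```bash
python3 -m creep '0 0 -0.56 -0.327 0.161 -0.011 0.005; 0 0 -0.56 -0.327 0.161 -0.011 0.005; 0 0 -0.56 -0.327 0.161 -0.011 0.005; 0 0 -0.56 -0.327 0.161 -0.011 0.005; 0 0 -0.56 -0.327 0.161 -0.011 0.005'
python3 - <<'E'
from h import *
go((.485,-.165,.18),4.5)
E
```

```text
time: 3.75
ee_pos: [0.4861, -0.0301, 0.1731]
ee_rot: [-0.002, 0.678, 0.735, -0.001]
ft_force: [0.9, -0.9, -0.4]
width: 0.0117
grip_force: 30.0
t 3.75 row [-0.004 -0.001  0.003] [-0.1344 -0.0121 -0.007 ]
```

```bash
python3 -m creep '0 0 0 -0.13 -0.011 -0.007 0.005; 0 0 0 -0.13 -0.011 -0.007 0.005; 0 0 0 -0.13 -0.011 -0.007 0.005; 0 0 0 -0.13 -0.011 -0.007 0.005; 0 0 0 -0.13 -0.011 -0.007 0.005'
python3 - <<'E'
from h import *
go((.485,-.165,.18),4.5)
c=manip.camera_info("wrist");p,d=manip.capture("wrist");cv2.imwrite("pics/w2.png",p);np.savez("pics/w2.npz",d=d,R=c['R'],t=c['t'])
W=cloud(c,d)
print(c['fovy'],c['cx'],c['cy'],proj(c,[.5173,-.1004,.066]))
E
```

```text
time: 4.25
ee_pos: [0.4856, -0.1595, 0.1803]
ee_rot: [-0.002, 0.68, 0.733, -0.0]
ft_force: [-0.1, -0.2, -0.1]
width: 0.0117
grip_force: 30.0
t 4.25 row [-0.003 -0.002 -0.004] [-0.0054 -0.001   0.0003]
64.38631239331424 280.0108816750396 209.7972733955654 [[326.17731396 135.2502672 ]]
```

View pics/w2.png

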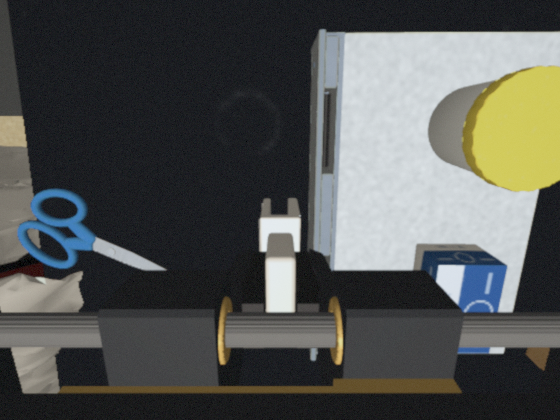

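The wrist view shows the open left bay as a dark slot at cols 322–335, rows 88–174, with the lip just left of it at col 320. The tub is at (520,130) and the carton at (462,300). The held holder is square at (280,235), with its tongue on the right at (294,208). I'll measure lip, slot and holder in this one view.

Run:
```python
from h import *
z=np.load("pics/w2.npz");c=dict(fovy=64.38631239331424,cx=280.01,cy=209.8,R=z['R'],t=z['t']);W=cloud(c,z['d']);p=cv2.imread("pics/w2.png")
# board yaw from front edge of lip & white board edge: first col where z>.06 along rows
E=[]
for r in range(45,250,2):
    k=np.where(W[r,300:360,2]>.071)[0]
    if len(k): E.append(W[r,300+k].mean(0))
E=np.array(E);f=np.polyfit(E[:,1],E[:,0],1);print("lip line x=a*y+b",f,"yaw",np.degrees(np.arctan(-f[0])),"res",np.std(E[:,0]-np.polyval(f,E[:,1])),"z",np.median(E[:,2]),len(E))
for r in (60,110,130,150,200): print(r,[(u,*(W[r,u]*1000).round(1)) for u in range(312,344,2)])
# left end of board
print("top row edge",[(r,*(W[r,400]*1000).round(0)) for r in range(28,40,2)])
# slot dark mask
g=p.max(2);q=((g<70)).astype('u1');q[:, :318]=0;q[:,342:]=0;q[:70]=0;q[190:]=0
n,l,st,ce=cv2.connectedComponentsWithStats(q);i=1+st[1:,4].argmax();print(st[i],ce[i])
u,v,w,h=st[i,:4];y=ray(c,[[u+w/2,v-.5],[u+w/2,v+h-.5]],.067);print("bay ends",y, "centre",y.mean(0))
# holder
pt,R,s=tool();print("tcp",pt)
zb=pt[2]-.0406+.038;m=(abs(W[...,2]-zb)<.006)&(np.hypot(W[...,0]-pt[0],W[...,1]-pt[1])<.05);B=W[m];print("bridge",len(B),np.median(B[:,2]),zb,cv2.minAreaRect((B[:,:2]*1000).astype('f4')))
for r in (206,225,235,270): print(r,[(u,*(W[r,u]*1000).round(1)) for u in range(256,306,4)])
```

```text
lip line x=a*y+b [-0.05637982  0.50419975] yaw 3.226909385215394 res 0.002313597669812445 z 0.07409082445049085 103
60 [(312, np.float64(504.6), np.float64(-41.7), np.float64(20.2)), (314, np.float64(504.8), np.float64(-44.2), np.float64(38.3)), (316, np.float64(504.9), np.float64(-46.7), np.float64(55.4)), (318, np.float64(505.2), np.float64(-48.6), np.float64(69.5)), (320, np.float64(506.1), np.float64(-49.2), np.float64(74.0)), (322, np.float64(507.5), np.float64(-49.1), np.float64(73.8)), (324, np.float64(509.1), np.float64(-48.8), np.float64(72.4)), (326, np.float64(510.9), np.float64(-48.2), np.float64(69.0)), (328, np.float64(512.2), np.float64(-48.1), np.float64(69.6)), (330, np.float64(513.7), np.float64(-48.0), np.float64(69.3)), (332, np.float64(515.1), np.float64(-47.9), np.float64(69.6)), (334, np.float64(516.5), np.float64(-47.8), np.float64(69.3)), (336, np.float64(517.8), np.float64(-47.8), np.float64(70.1)), (338, np.float64(519.5), np.float64(-47.4), np.float64(68.5)), (340, np.float64(521.1), np.float64(-47.1), np.float64(66.9)), (342, np.float64(522.8), np.float64
[... 7550 characters left out ...]
64(479.2), np.float64(-149.7), np.float64(200.9)), (268, np.float64(480.9), np.float64(-145.8), np.float64(208.4)), (272, np.float64(482.5), np.float64(-146.1), np.float64(207.6)), (276, np.float64(484.1), np.float64(-145.9), np.float64(207.9)), (280, np.float64(485.6), np.float64(-145.5), np.float64(208.3)), (284, np.float64(487.2), np.float64(-145.5), np.float64(208.3)), (288, np.float64(488.7), np.float64(-145.3), np.float64(208.3)), (292, np.float64(490.3), np.float64(-145.4), np.float64(207.8)), (296, np.float64(492.4), np.float64(-148.5), np.float64(201.2)), (300, np.float64(494.2), np.float64(-148.7), np.float64(200.6)), (304, np.float64(496.0), np.float64(-149.4), np.float64(199.1))]
```

Run:
```python
from h import *
go((.511,-.0978,.13),4.6)
```

```text
t 4.3 row [-0.003 -0.002 -0.004] [0.0587 0.0299 0.0505]
```

```bash
python3 -m creep '-0.003 -0.002 -0.004 0.03 0.015 0 0.005; -0.003 -0.002 -0.004 0.059 0.03 0.0 0.005; -0.003 -0.002 -0.004 0.059 0.03 0.05 0.005; -0.003 -0.002 -0.004 0.059 0.03 0.05 0.005; -0.003 -0.002 -0.004 0.059 0.03 0.05 0.005';  python3 -m creep '0 0 0 0 0 0 0.005; 0 0 0 0 0 0 0.005'
python3 - <<'E'
from h import *
c=manip.camera_info("wrist");p,d=manip.capture("wrist");cv2.imwrite("pics/w3.png",cv2.resize(p[140:340,200:400],(600,600),interpolation=2))
go((.511,-.0978,.1),4.6);W=cloud(c,d);pt=tool()[0]
sel=lambda zl,zh,dy: W[(W[...,2]>zl)&(W[...,2]<zh)&(abs(W[...,0]-.512)<.03)&(abs(W[...,1]-pt[1]-dy)<.004)]
zb=pt[2]-.0026
for n,a in dict(bridge=(zb-.0025,zb+.003,.0215),rib=(zb+.012,zb+.032,.017)).items():
    P=sel(*a);k=(P[:,1]-pt[1])*np.tan(np.radians(4.6))+P[:,0];print(n,len(P),np.percentile(k,[1,99]).round(4),np.percentile(k,[1,99]).mean().round(4))
for r in range(60,230,12):
    w=W[r,200:400];k=np.where((w[:,2]>.071)&(w[:,2]<.078))[0]
    if len(k):print(r,(w[k[0]]*1e3).round(1),(w[k[-1]]*1e3).round(1))
E
```

```text
time: 4.8
ee_pos: [0.5107, -0.0966, 0.1308]
ee_rot: [-0.0, 0.677, 0.736, -0.001]
ft_force: [-0.2, -0.8, -0.1]
width: 0.0117
grip_force: 30.0
time: 5.0
ee_pos: [0.5136, -0.0987, 0.1342]
ee_rot: [0.003, 0.678, 0.735, 0.001]
ft_force: [-0.3, -0.1, -0.8]
width: 0.0116
grip_force: 30.0
t 5.05 row [0.006 0.003 0.   ] [ 0.0013 -0.0027  0.0342]
bridge 618 [0.5056 0.5241] 0.5149
rib 1163 [0.5089 0.5349] 0.5219
120 [504.1 -30.7  74.5] [508.3 -30.4  73.5]
132 [504.6 -37.7  73.1] [508.8 -37.4  73.1]
144 [505.1 -44.7  74.5] [509.4 -44.5  73.4]
156 [505.7 -52.2  73.1] [510.  -51.8  73.2]
168 [506.2 -59.3  74.8] [510.6 -59.2  73.4]
180 [506.8 -67.1  73.6] [511.2 -66.9  72.9]
192 [507.3 -74.8  73.6] [511.8 -74.8  72.2]
204 [507.9 -83.   72.5] [512.4 -82.6  73. ]
216 [591.7 -84.8  71.8] [591.6 -84.3  73.6]
228 [592.5 -93.2  71.8] [591.9 -91.5  76.7]
```

View pics/w3.png

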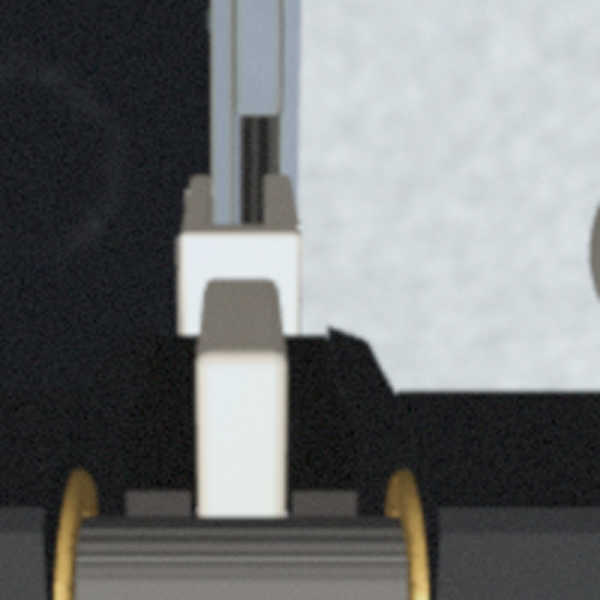

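The tongue at (280,205) in the crop is slightly right of the slot (240–278), so the holder is about 2.7 mm too far in +x. The pose reading agrees. I'll check that it is steady, then correct it.

```bash
python3 -m creep '0 0 0 0 0 0 0.005; 0 0 0 0 0 0 0.005'
python3 - <<'E'
from h import *
s=manip.state();print(s['joints'],s['qvel'],s['torque'])
go((.511,-.0978,.12),4.6)
E
python3 -m creep '0 0 0 0 0 0 0.005'
```

```text
time: 5.25
ee_pos: [0.5128, -0.0988, 0.1332]
ee_rot: [0.002, 0.678, 0.735, 0.001]
ft_force: [-0.8, 0.3, -1.2]
width: 0.0116
grip_force: 30.0
[-2.37334199e-01  6.49529245e-02  2.03957477e+00 -1.11804103e-03
  1.03212243e+00 -3.17213498e-01] [ 0.00134891  0.00563211  0.00625814 -0.00073004 -0.00140939 -0.00156115] [-0.14064163  0.06317423  0.04382139]
t 5.25 row [0.004 0.002 0.   ] [ 0.0011 -0.0018  0.0132]
time: 5.35
ee_pos: [0.5125, -0.0986, 0.1328]
ee_rot: [0.002, 0.678, 0.735, 0.001]
ft_force: [0.2, -0.1, 0.1]
width: 0.0114
grip_force: 30.0
```

It's a slowly decaying overshoot. I'll approach at low speed and let it settle.

```bash
python3 -m creep '0.002 0.001 0 0.0006 -0.0006 0.003 0.005; 0.002 0.001 0 0.0006 -0.0006 0.006 0.005; 0.002 0.001 0 0.0006 -0.0006 0.006 0.005; 0.002 0.001 0 0.0006 -0.0006 0.006 0.005; 0.002 0.001 0 0.0006 -0.0006 0.006 0.005';  python3 -m creep '0 0 0 0 0 0 0.005; 0 0 0 0 0 0 0.005; 0 0 0 0 0 0 0.005; 0 0 0 0 0 0 0.005; 0 0 0 0 0 0 0.005';  cat >chk.py <<'E'
from h import *
c=manip.camera_info("wrist");p,d=manip.capture("wrist");cv2.imwrite("pics/chk.png",p)
W=cloud(c,d);pt=tool()[0];zb=pt[2]-.0026
P=W[(abs(W[...,2]-zb)<.003)&(abs(W[...,0]-.512)<.03)&(abs(W[...,1]-pt[1]-.0215)<.004)]
k=(P[:,1]-pt[1])*.0805+P[:,0];e=np.percentile(k,[1,99]);print("bridge",len(P),e.round(4),"centre",e.mean().round(4))
L=[]
for r in range(100,230,4):
    w=W[r,200:400];q=w[(w[:,2]>.071)&(w[:,2]<.078)&(abs(w[:,0]-.509)<.008)]
    if len(q)>5:L.append(q.mean(0))
L=np.array(L);f=np.polyfit(L[:,1],L[:,0],1);x=np.polyval(f,pt[1])
print("lip mid at tcp y",x.round(4),"slope",f[0].round(4),"holder-lip",(e.mean()-x)*1e3,"mm (want 0.5)")
go((.511,-.0978,.1),4.6)
E
python3 chk.py
```

```text
time: 5.85
ee_pos: [0.5117, -0.0978, 0.1262]
ee_rot: [0.001, 0.678, 0.735, -0.0]
ft_force: [-0.5, 0.3, -0.6]
width: 0.0117
grip_force: 30.0
time: 6.35
ee_pos: [0.5117, -0.0978, 0.1264]
ee_rot: [0.001, 0.678, 0.735, 0.0]
ft_force: [0.8, 0.5, -0.7]
width: 0.0117
grip_force: 30.0
bridge 627 [0.5037 0.5223] centre 0.513
lip mid at tcp y 0.5112 slope -0.0782 holder-lip 1.774546757534301 mm (want 0.5)
t 6.4 row [0.001 0.001 0.001] [ 0.0001 -0.0008  0.0264]
```

```bash
python3 -m creep '0.001 0.001 0 0 -0.0012 0.004 0.005; 0.001 0.001 0 0 -0.0012 0.008 0.005; 0.001 0.001 0 0 -0.0012 0.012 0.005; 0.001 0.001 0 0 -0.0012 0.016 0.005; 0.001 0.001 0 0 -0.0012 0.016 0.005';  python3 -m creep '0 0 0 0 0 0 0.005; 0 0 0 0 0 0 0.005; 0 0 0 0 0 0 0.005';python3 chk.py
```

```text
time: 6.9
ee_pos: [0.5099, -0.0978, 0.1094]
ee_rot: [-0.001, 0.678, 0.735, -0.0]
ft_force: [-0.4, -0.6, -0.6]
width: 0.0117
grip_force: 30.0
time: 7.2
ee_pos: [0.5108, -0.098, 0.1106]
ee_rot: [0.0, 0.678, 0.735, 0.0]
ft_force: [-0.2, -0.4, -0.4]
width: 0.0119
grip_force: 30.0
bridge 628 [0.5027 0.5212] centre 0.512
lip mid at tcp y 0.5114 slope -0.0826 holder-lip 0.6143906107850539 mm (want 0.5)
t 7.25 row [0.    0.    0.001] [0.0002 0.0003 0.0106]
```

View pics/chk.png

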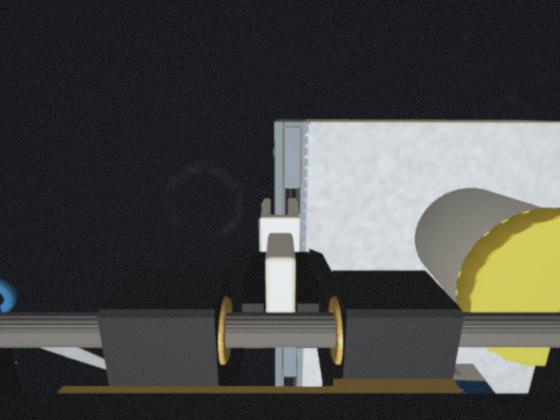

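The legs now straddle the lip: the plate (265,208) is in front of it and the tongue (292,208) is over the slot. The alignment error is about 0.1 mm. The gripper body will pass just above the tub, so I'll go down slowly while watching the force.

```bash
python3 -m creep '0 0 0 0 0 0.005 0.005; 0 0 0 0 0 0.01 0.005; 0 0 0 0 0 0.015 0.005; 0 0 0 0 0 0.019 0.005; 0 0 0 0 0 0.019 0.005';  python3 -m creep '0 0 0 0 0 0 0.005; 0 0 0 0 0 0 0.005; 0 0 0 0 0 0 0.005'; python3 chk.py
```

```text
time: 7.75
ee_pos: [0.5098, -0.0977, 0.0902]
ee_rot: [-0.001, 0.678, 0.735, -0.0]
ft_force: [0.3, -0.4, -0.4]
width: 0.0118
grip_force: 30.0
time: 8.05
ee_pos: [0.5108, -0.098, 0.0916]
ee_rot: [0.0, 0.678, 0.735, 0.0]
ft_force: [-0.1, 0.0, -0.5]
width: 0.0116
grip_force: 30.0
bridge 631 [0.5027 0.5213] centre 0.512
lip mid at tcp y 0.5111 slope -0.0779 holder-lip 0.8633201687617831 mm (want 0.5)
t 8.1 row [0.001 0.    0.001] [ 0.0002  0.0002 -0.0084]
```

```bash
python3 -m creep '0 0 0 0 0 0.003 0.005; 0 0 0 0 0 0.006 0.005; 0 0 0 0 0 0.008 0.005; 0 0 0 0 0 0.008 0.005; 0 0 0 0 0 0.008 0.005';  python3 -m creep '0 0 0 0 0 0.001 0.005; 0 0 0 0 0 0.002 0.005; 0 0 0 0 0 0.002 0.005; 0 0 0 0 0 0.002 0.005'; python3 -m creep '0 0 0 0 0 0.001 0.005; 0 0 0 0 0 0.002 0.005; 0 0 0 0 0 0.002 0.005; 0 0 0 0 0 0.002 0.005'
```

```text
time: 8.6
ee_pos: [0.5112, -0.0981, 0.0842]
ee_rot: [0.0, 0.678, 0.735, 0.0]
ft_force: [0.1, 0.0, 5.9]
width: 0.0118
grip_force: 30.0
time: 9.0
ee_pos: [0.5112, -0.0981, 0.0826]
ee_rot: [0.001, 0.678, 0.735, 0.0]
ft_force: [-2.3, 0.7, 9.8]
width: 0.0117
grip_force: 30.0
time: 9.4
ee_pos: [0.5113, -0.0981, 0.0825]
ee_rot: [0.0, 0.678, 0.735, 0.0]
ft_force: [-8.5, 1.2, 21.0]
width: 0.0118
grip_force: 30.0
```

```bash
python3 -m creep '0 0 0 0 0 -0.001 0.005; 0 0 0 0 0 -0.001 0.005; 0 0 0 0 0 -0.001 0.005; 0 0 0 0 0 -0.001 0.005; 0 0 0 0 0 -0.001 0.005'; python3 chk.py
python3 - <<'E'
from h import *
c=manip.camera_info("wrist");p,d=manip.capture("wrist");W=cloud(c,d);pt=tool()[0]
n=lambda a,b,x0,x1,y0,y1:W[(W[...,2]>a)&(W[...,2]<b)&(W[...,0]>x0)&(W[...,0]<x1)&(W[...,1]>y0)&(W[...,1]<y1)]
B=n(.073,.087,.504,.520,pt[1]+.0195,pt[1]+.0235);print("bridge z",np.median(B[:,2]))
L=n(.070,.079,.500,.512,-.065,-.03);print("lip z",np.percentile(L[:,2],[50,90]))
print("board z",np.median(n(.05,.08,.53,.57,-.07,-.04)[:,2]))
E
```

```text
time: 9.9
ee_pos: [0.5113, -0.0981, 0.0826]
ee_rot: [0.001, 0.678, 0.735, 0.0]
ft_force: [-4.5, 1.0, 15.2]
width: 0.0119
grip_force: 30.0
bridge 624 [0.5032 0.5218] centre 0.5125
lip mid at tcp y 0.5109 slope -0.0716 holder-lip 1.5825185490436766 mm (want 0.5)
t 9.95 row [0.001 0.    0.001] [ 0.0003 -0.0002 -0.0175]
bridge z 0.08042739538741453
lip z [0.07386644 0.07492015]
board z 0.06644034653481684
```

View pics/chk.png

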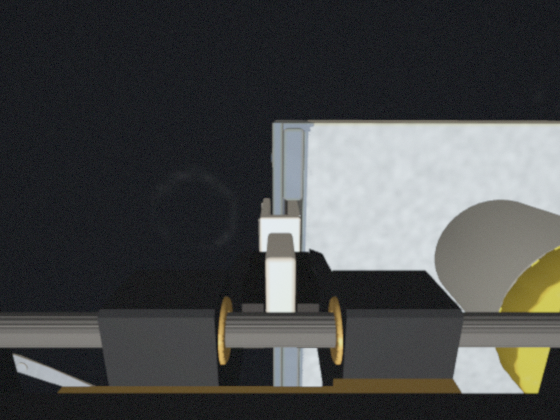

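The view shows the bridge (280,232) down on the lip. Its top is at z 0.080, which is the lip's 0.074 plus the 6 mm bridge. The tub is untouched and the press is steady at about 15 N, so I'm handing in.

```bash
python3 -c "
from station import manip
print(manip.sign_off())"
```

```text
the job is handed in; nothing more can be done
None
```

I pressed the label holder fully home on the left bay's lip, in front of the tub, and handed the job in at about 10 s with it still gripped (30 N) and held down at about 15 N; the sign-off gave no verdict.

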